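# Slide the heel board under the heel press

## Robot

A 7-joint arm with a two-finger parallel gripper is mounted at the origin on the work surface. World frame = base frame: x ahead of the robot, y to its left, z up, the work surface at z = 0. Lengths are in m, angles in rad, forces in N, time in s.
With the tool pointing down it reaches from about 0.425 to 0.95 m from the base axis. Payload 4.7 kg.
Tool frame: the origin (TCP) lies on the centre line of the jaws, within the pads' length; the fingertips stand robot.nose_length ahead of it and the grasp point (between the pads) lies 8 mm behind it (robot.nose_length is the distance from the TCP to the fingertips, in m); z points along the fingers, y is the line along which they close (so a half turn about z gives the same grasp; the last joint's range is limited). The gripper opens to 85 mm and grips with 20 to 120 N. Pads are 22 mm wide; open, the fingers measure 114 mm over their backs; the gripper's body (76 mm by 85 mm) begins 54 mm behind the grasp point. The pads swing forward as they close: fully open they stand 13 mm farther back than shut.
Start: joints at [-1.285, 0.469, -0.049, 1.532, 0.024, 1.141, -0.082], TCP at [0.209, 0.642, 0.242] pointing down, gripper open.
Joint ranges: [-2.59, 2.59], [-0.33, 1.99], [-1.39, 1.29], [0.1, 2.45], [-1.04, 4.18], [0.21, 1.99], [-2.66, 2.66]. Speed limits (rad/s): [2.57, 2.57, 3.14, 3.14, 3.14, 3.14, 3.14].

## Interface

Orientations are given as [roll, pitch, yaw] about the fixed x, y, z axes, in that order (R = Rz(yaw) Ry(pitch) Rx(roll)).
In Python, from plant import robot gives the robot as it stands. Calls block until the motion is done:
- robot.goto(position, orientation): joint-space move of the TCP to a pose.
- robot.move_straight(position, vel=0.15, attitude=None, contact_N=None): straight line of the TCP; attitude=None keeps the orientation; vel is the mean speed in m/s. With contact_N (N) it stops when the force on the tool has changed by that much, and returns True; else False.
- robot.move_joints(angles): joint-space move.
- robot.grip(opening, strength=None): opening from 0.0 (shut) to 1.0 (fully open); strength is the grip in N (None keeps the last); returns when the fingers have stopped.
- robot.sleep(seconds).
- robot.inverse_kinematics(position, orientation): joint angles nearest the present ones, or None.
- robot.sense(): the state.
- robot.grab_frame(name): name is "scene" or "top"; returns a dict with "image" (420x560x3 uint8, red, green, blue), "range_z" (420x560 float32, m along the optical axis (not along the pixel's ray), 0 where there is no reading), "fx", "fy", "cx", "cy" (pixels), "R" (3x3) and "t" (3): a world point X has camera coordinates R X + t. Camera axes: x right, y down, z forward; pixel columns grow to the right and rows downward; lengths in m; the calibration is good to about 2 mm. A picture is of the moment at which its call begins.
A pose or a line that the arm cannot do raises robot.IKError and nothing moves.
- robot.close_job(): hands the job in; it is judged then, once.
The state is a dict: "t": time; "joint_pos": joint angles; "joint_velocities": joint speeds; "effort": joint torques, N m; "tcp_pos": TCP position; "tcp_rot": TCP orientation; "wrist_force": force on the tool from outside, world axes, zero at the start; "torque": the same for the moment, N m; "opening": opening from 0.0 (shut) to 1.0 (fully open); "gripper_force": force on a finger pad.
Only numpy, scipy, OpenCV 4.12 (cv2) and the standard library are available. Lean on these libraries where they do the work, as an engineer would, in place of code of your own. Each camera call takes 0.05 s, during which the arm holds its last target. There are 200 camera calls.

## Task

On the cobbler's bench, push the plywood board that carries the rubber heel along the bench top, in through the open side of the heel press and under its low bridge, until the board's front edge is fully home against the stop bar, with the board square to the press and the heel in the middle between the two cheeks. The heel is freshly glued: push only the board, never touch the heel or let it strike the bridge, and do not lift or tip the board. Leave the hammer, the thread spool and the jar alone, and take the hand away at the end.

Things in the scene. Friction and masses are not known exactly. Their poses are not given: they have to be found in the camera images.
- board: Loose plywood board lying flat on the bench, 100 mm wide (x), 170 mm long (y), 12 mm thick, about 0.4 kg with the heel. Origin: centre of its underside. Its +y end is the front end, which goes under the bridge first; the heel stands near that end, the 75 mm behind the heel are bare.
- heel: Black rubber shoe heel fixed on the board, D-shaped, 60 mm wide, 60 mm long, 22 mm high, straight side to the front (+y). Origin: centre of its underside, on the board's centre line, 45 mm in front of the board's centre (40 mm behind its front edge), 12 mm above the bench. Its top is 34 mm above the bench. Axes as the board's. Not to be touched.
- press: Grey iron heel press fixed to the bench. Origin: on the bench, under the middle of the bridge. Things go in along its +y from the open side at -y, which faces roughly world -y. The bridge is a beam along its x, 220 mm long, 60 mm deep (y -30 to 30 mm), underside 40 mm, top 74 mm above the bench. On it a screw with a 108 mm wide handwheel, 148 mm above the bench.
- mouth (a point): Middle of the open side, on the bench, at press x 0, y -30 mm. The two cheeks that carry the bridge have their inner faces 72 mm to either side (press x) and run from press y -30 to 55 mm; their low feet reach out to 126 mm either side. Axes as the press's.
- stop (a point): Foot of the near face of the steel stop bar, at press x 0, y 40 mm. The bar, 10 mm high, lies on the bench between the cheeks and does not give. With the board home against it the heel's origin is at press x 0, y 0 and the board's rear edge at press y -130 mm. Axes as the press's.
- hammer: Hammer with a wooden handle, 250 mm long, lying to the left of the press, to be left alone.
- spool: Pale thread spool, 48 mm across, 60 mm high, standing to the left nearer the robot, to be left alone. Origin: centre of its underside.
- jar: Amber glass jar with steel lid, 68 mm across, 85 mm high, standing beyond the press, to be left alone. Origin: centre of its underside.
Things that resemble listed ones, but are neither listed nor needed, are in the scene too. Leave any blue look-alike of the board alone.

How it is judged:
By the outcome, as a careful person would: the job done as asked, in the order asked, and still so for the second after the job is handed in, with the robot touching nothing.
It also fails if it takes over 72 s, if anything falls off the work surface, if the arm or the gripper's body presses on something with over 40 N, if the wrist force passes 120 N, or if a joint passes its speed limit or range.

## Working session

There is one attempt and no reset: what is moved stays moved. The work goes in short steps, each a Python script; the robot and the scene stay as the last script left them, time stands still between calls to the robot, and variables do not carry over. Pictures are saved under pics/ and viewed, at most 10 in all, crops included, and the job is handed in when it is done.

```bash
mkdir -p pics; ls; python3 - <<'E'
from plant import robot
import cv2,numpy as np
for n in("top","scene"):
    f=robot.grab_frame(n); cv2.imwrite(f"pics/{n}0.png",f["image"][:,:,::-1]); np.savez(f"{n}0.npz",**f)
    print(n,f["fx"],f["cx"],f["cy"],(-f["R"].T@f["t"]).round(3),f["R"].round(2).tolist())
print(robot.nose_length,robot.sense())
E
```

```text
pics
top 454.7679057007587 284.2748184464507 215.61291626188645 [0.398 0.03  1.251] [[-0.0, -1.0, -0.01], [-0.99, 0.0, -0.11], [0.11, 0.01, -0.99]]
scene 448.5046720755424 282.3065399483108 216.73102030796238 [ 1.194 -0.134  0.865] [[0.26, 0.96, -0.0], [0.74, -0.2, -0.64], [-0.62, 0.17, -0.77]]
0.011 {'t': 0.1, 'joint_pos': array([-1.28490127,  0.46934573, -0.04859994,  1.53357388,  0.02412073,
        1.14096865, -0.08234118]), 'joint_velocities': array([-0.00136062, -0.00101044, -0.00088706, -0.0028136 ,  0.00104775,
       -0.00202516, -0.00225982]), 'effort': array([ 6.81081474e-04, -5.11516678e+01, -4.68793628e-02, -2.38390106e+01,
        1.07631146e-02,  4.33701280e-03, -6.73543525e-06]), 'tcp_pos': array([0.20882891, 0.64136262, 0.24137675]), 'tcp_rot': array([-3.13988503e+00,  7.47644589e-05,  2.82679859e+00]), 'wrist_force': array([-0.11535289,  0.48880233,  0.64772572]), 'torque': array([-0.01408855,  0.00698068, -0.05680064]), 'gripper_force': 0.0, 'opening': 0.9997671297587104}
```

View pics/top0.png

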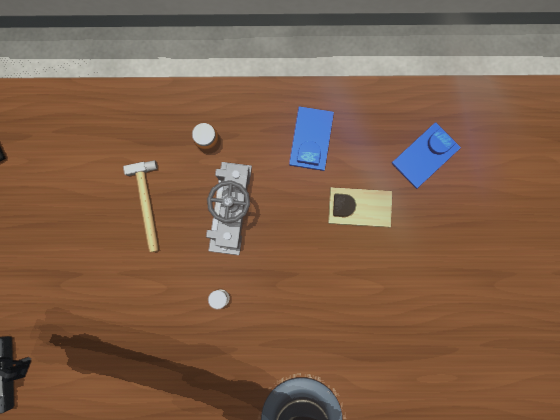

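View pics/scene0.png

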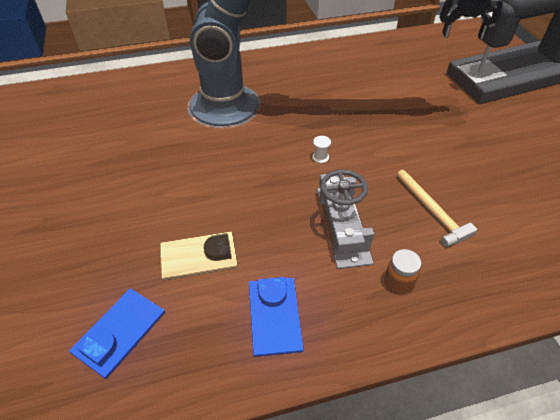

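The top view shows the bare plywood board at about (360,207), with the black heel at (343,205) on its press-facing end. The press is at (230,205), the jar at (205,135), the spool at (219,299) and the hammer at (147,205).

There are three candidates for the board: plywood (360,207), blue (312,138) and blue (427,155). Only the plywood one, with a black rubber heel, fits the description. I'll confirm that in a crop while measuring.

```bash
cat > h.py <<'E'
import cv2,numpy as np
def cast(f,uv,z):
    uv=np.atleast_2d(uv).astype(float); R,t=f["R"],f["t"]
    d=np.c_[(uv[:,0]-f["cx"])/f["fx"],(uv[:,1]-f["cy"])/f["fy"],np.ones(len(uv))]@R
    c=-R.T@t; return c+d*((z-c[2])/d[:,2])[:,None]
def cloud(f):
    v,u=np.mgrid[:420,:560]; z=f["range_z"]
    p=np.stack([(u-f["cx"])/f["fx"]*z,(v-f["cy"])/f["fy"]*z,z],-1)
    return (p-f["t"])@f["R"]
def largest(m):
    c,_=cv2.findContours(m.astype(np.uint8),cv2.RETR_EXTERNAL,cv2.CHAIN_APPROX_NONE)
    return max(c,key=cv2.contourArea)[:,0]
def rect(p):  # metres in, centre / sizes / yaw of the long axis
    (x,y),(w,h),a=cv2.minAreaRect((np.asarray(p)[:,:2]*1000).astype(np.float32))
    if h>w: w,h,a=h,w,a+90
    return np.array([x,y])/1000,w,h,(a+90)%180-90
def board(f):
    hsv=cv2.cvtColor(f["image"],cv2.COLOR_RGB2HSV); P=cloud(f)
    roi=(P[...,0]>.3)&(P[...,0]<.75)&(P[...,1]>-.5)&(P[...,1]<.26)&(P[...,2]<.045)
    m=roi&(abs(hsv[...,0].astype(int)-25)<7)&(hsv[...,1]>50)&(hsv[...,2]>140)
    return m,roi,hsv,P
E
python3 - <<'E'
from h import *
for n in("top","scene"):
    f=dict(np.load(n+"0.npz")); m,roi,hsv,P=board(f)
    c=largest(m); print(n,"board",rect(cast(f,c,.012)),len(c))
    k=roi&(hsv[...,2]<70)&(P[...,2]>.024)
    if k.sum()>20: print(" heel top",rect(cast(f,largest(k),.034)),k.sum())
    q=(P[...,0]>.38)&(P[...,0]<.72)&(P[...,1]>.05)&(P[...,1]<.3)&(hsv[...,1]<60)
    for lo,hi in((.066,.082),(.004,.02)):
        s=q&(P[...,2]>lo)&(P[...,2]<hi); print(" press",lo,s.sum(),rect(P[s]), P[s].mean(0).round(3))
    w=q&(P[...,2]>.135)&(P[...,2]<.16); print(" wheel",rect(P[w]))
    b=roi&(P[...,2]>.003); print(" z board med",np.median(P[m][:,2]), "table",np.median(P[(abs(P[...,2])<.01)][:,2]))
f=dict(np.load("top0.npz"));cv2.imwrite("pics/crop1.png",cv2.resize(f["image"][110:320,180:460,::-1],None,fx=2.8,fy=2.8,interpolation=cv2.INTER_CUBIC))
E
```

```text
top board (array([ 0.56267529, -0.16405151]), 170.7998504638672, 99.2514419555664, 86.35968017578125) 393
 heel top (array([ 0.56406787, -0.11074445]), 54.43667221069336, 40.310157775878906, -0.07840728759765625) 129
 press 0.066 1483 (array([0.58564087, 0.19236372]), 275.1335754394531, 116.28823852539062, 3.3680033683776855) [0.556 0.185 0.072]
 press 0.004 419 (array([0.56146912, 0.19383514]), 251.14772033691406, 85.54533386230469, -7.346923828125) [0.527 0.214 0.008]
 wheel (array([0.5597713 , 0.18047304]), 103.79961395263672, 103.33927154541016, -54.13915252685547)
 z board med 0.010087818769198568 table -0.0018000145418585627
scene board (array([ 0.56310059, -0.16641174]), 169.74147033691406, 98.63335418701172, 86.37004852294922) 298
 heel top (array([ 0.59135223, -0.12489661]), 58.549739837646484, 23.271751403808594, 65.77590942382812) 159
 press 0.066 1397 (array([0.56333264, 0.19210999]), 220.2972412109375, 84.52259063720703, -7.202659606933594) [0.598 0.178 0.074]
 press 0.004 640 (array([0.56235449, 0.19276117]), 253.3706512451172, 85.85446166992188, -7.233650207519531) [0.646 0.182 0.009]
 wheel (array([0.56288745, 0.17989093]), 103.04744720458984, 100.50511932373047, -78.05034923553467)
 z board med 0.011902572883123283 table -0.00025942943282777453
```

```bash
sleep 0
```

```text
(no output)
```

View pics/crop1.png

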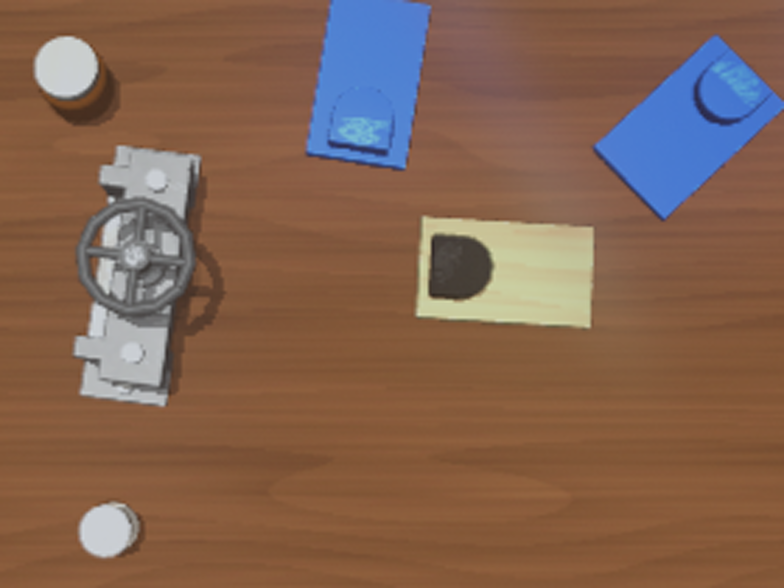

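The crop confirms it: the plywood board has the black heel at crop (460,267), straight side facing the press at (135,270). Both look-alikes are blue. I'll push with two spread fingers against the rear edge, starting from a pose just behind it.

```bash
cat >> h.py <<'E'
O=np.array([.5605,.1806]); YP=np.radians(-7.25)
def hand(c,b,gap=0.,off=-.085-.011):  # board centre, yaw -> TCP xy behind the rear edge
    return c+(off-gap)*np.array([-np.sin(b),np.cos(b)])
def att(b): return [np.pi,0,b+np.pi/2]
def pr(p,b):  # press coordinates (mm, deg)
    d=np.asarray(p)-O; c,s=np.cos(YP),np.sin(YP)
    return (1000*np.array([c*d[0]+s*d[1],-s*d[0]+c*d[1]])).round(1),round(np.degrees(b-YP),2)
E
python3 - <<'E'
from plant import robot
from h import *
b=np.radians(-3.64); c=np.array([.5629,-.1652])
p=hand(c,b,.025); print(p)
robot.goto([*p,.25],att(b)); robot.grip(.7,40)
s=robot.sense(); print(s["t"],s["tcp_pos"],s["tcp_rot"],s["joint_pos"].round(2))
robot.move_straight([*p,.045],.15)
print(robot.move_straight([*p,.0],.03,contact_N=4)); s=robot.sense(); print(s["t"],s["tcp_pos"],s["wrist_force"],s["opening"])
z=s["tcp_pos"][2]+.003
robot.move_straight([*p,z],.03); s=robot.sense(); print(z,s["t"],s["wrist_force"])
f=robot.grab_frame("top"); cv2.imwrite("pics/t2.png",f["image"][:,:,::-1])
E
```

```text
[ 0.55521804 -0.2859559 ]
3.9333 [ 0.55524971 -0.28589972  0.24999653] [-3.14157172e+00 -2.40763418e-05  1.50734599e+00] [-0.21  0.49  0.89  1.69 -0.41  1.16  0.72]
True
6.625 [ 0.55515375 -0.28594161  0.00608567] [-1.24138142  0.58717425  5.64156181] 0.7004597979145117
0.00908566765668263 6.9 [-0.13885966 -0.18313978 -1.06353894]
```

```bash
python3 - <<'E'
from plant import robot
from h import *
z=.0091; b=np.radians(-3.64); c=np.array([.5629,-.1652])
print(robot.move_straight([*hand(c,b,-.006),z],.03,contact_N=1.5)); s=robot.sense()
print(s["tcp_pos"],s["wrist_force"],s["torque"])
# distance of the TCP behind the board centre at first contact
h=s["tcp_pos"][:2]; off=np.dot(h-c,[-np.sin(b),np.cos(b)]); print("off",off)
c1=O-.105*np.array([-np.sin(YP),np.cos(YP)])
for k in np.linspace(0,1,9)[1:6]:
    bb=b+k*(YP-b); robot.move_straight([*hand(c+k*(c1-c),bb,0,off),z],.06,attitude=att(bb))
    s=robot.sense(); print(s["t"].__round__(2),s["wrist_force"].round(1),s["torque"].round(2))
f=robot.grab_frame("top"); cv2.imwrite("pics/t3.png",f["image"][110:320,180:460,::-1].repeat(2,0).repeat(2,1))
g=robot.grab_frame("scene")
for q in(f,g):
    m=board(q)[0]; r=rect(cast(q,largest(m),.012)); print(r)
print("expected",c+k*(c1-c),np.degrees(bb)+90)
E
```

```text
False
[ 0.55716416 -0.2549647   0.0091184 ] [-0.1751526  -0.54791907  0.09059412] [-0.00503487 -0.03823458  0.03452323]
off -0.08994776577711772
8.79 [-0.4  0.6  0.4] [-0.02 -0.02  0.  ]
9.45 [-0.1 -0.1  0. ] [ 0.01 -0.02 -0.04]
10.11 [0.5 0.2 0.2] [ 0.02 -0.03 -0.  ]
10.77 [ 0.3 -0.  -0.5] [ 0.01 -0.02  0.01]
11.43 [-0.4 -0.4 -0.4] [-0.02  0.03  0.02]
(array([0.55727747, 0.0059154 ]), 146.39161682128906, 98.38774871826172, 84.62483215332031)
(array([ 0.5569975 , -0.00804916]), 167.9656219482422, 100.31574249267578, 83.9510269165039)
expected [ 0.55311819 -0.01417532] 84.10375
```

View pics/t3.png

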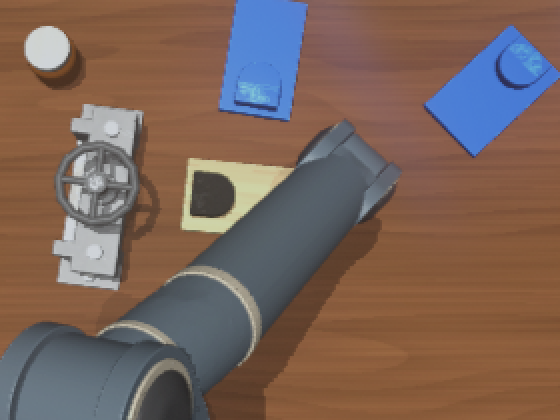

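The arm hides the board's rear in the top view, but the scene view measures it well. The board follows square to the hand, about 4 mm behind the plan sideways. I'll go on in closed loop with the scene camera.

```bash
cat >> h.py <<'E'
def see(robot,save=None):
    q=robot.grab_frame("scene"); r=rect(cast(q,largest(board(q)[0]),.012))
    if save: cv2.imwrite(save,q["image"][:,:,::-1])
    b=np.radians(r[3]-90 if r[3]>0 else r[3]+90); return r[0],b,r[1:3]
def push(robot,c,b,ct,bt,z=.0091,n=4,vel=.05):
    "carry the board rigidly with the hand from (c,b) to (ct,bt)"
    s=robot.sense(); h=s["tcp_pos"][:2]; dy=s["tcp_rot"][2]-np.pi/2-b
    cb,sb=np.cos(b),np.sin(b); l=np.array([[cb,sb],[-sb,cb]])@(h-c); print("hand in board",l.round(4),np.degrees(dy).round(2))
    for k in np.linspace(0,1,n+1)[1:]:
        bb=b+k*(bt-b); p=c+k*(ct-c)+np.array([[np.cos(bb),-np.sin(bb)],[np.sin(bb),np.cos(bb)]])@l
        robot.move_straight([*p,z],vel,attitude=att(bb+dy))
def W(x,y): # press mm -> world
    c,s=np.cos(YP),np.sin(YP); return O+np.array([c*x-s*y,s*x+c*y])/1000
E
python3 - <<'E'
from plant import robot
from h import *
c=np.array([.557,-.0085]); b=np.radians(-6.05); print(pr(c,b))
push(robot,c,b,W(8,-140),YP,n=2)
c,b,wh=see(robot); print(pr(c,b),c,wh)
E
```

```text
(array([  20.4, -188. ]), np.float64(1.2))
hand in board [-0.0032 -0.0956] 0.17
(array([   8.9, -138. ]), np.float64(0.47)) [0.55191974 0.04254488] (163.79505920410156, 100.18882751464844)
```

```bash
python3 - <<'E'
from plant import robot
from h import *
c,b=W(8.9,-141),YP+np.radians(.4)
push(robot,c,b,W(0,-95),YP,n=2)
c,b,wh=see(robot,"pics/s4.png"); print(pr(c,b),c,wh,robot.sense()["t"])
E
```

```text
hand in board [-0.0051 -0.0941] -0.2
(array([  -0.2, -105.1]), np.float64(0.28)) [0.54703595 0.07633788] (133.3678436279297, 98.27214813232422) 14.1833
```

View pics/s4.png

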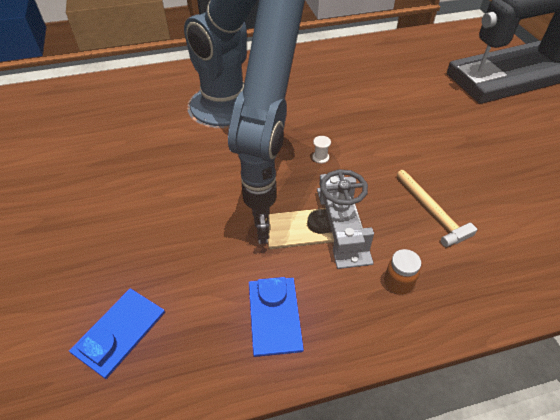

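The front end is under the bridge, the board is centred (about -0.2 mm), and the yaw is within 0.3°. Next is the straight push home along the press axis, until it meets the stop.

```bash
python3 - <<'E'
from plant import robot
from h import *
u=np.array([-np.sin(YP),np.cos(YP)])
h=robot.sense()["tcp_pos"][:2]; print(pr(h,0))
robot.move_straight([*(h+.035*u),.0091],.05,attitude=att(YP))
h=robot.sense()["tcp_pos"][:2]; print(pr(h,0))
print(robot.move_straight([*(h+.03*u),.0091],.02,contact_N=15)); s=robot.sense()
print(s["t"],pr(s["tcp_pos"][:2],s["tcp_rot"][2]-np.pi/2),s["wrist_force"],s["torque"])
E
```

```text
(array([  -5.3, -188.5]), np.float64(7.25))
(array([  -5.5, -153. ]), np.float64(7.25))
True
16.0 (array([  -6.1, -139.6]), np.float64(-0.11)) [ 0.63768667 -0.89841688  1.22467802] [-0.10946716 -0.0840861   0.03265386]
```

```bash
python3 - <<'E'
from plant import robot
from h import *
u=np.array([-np.sin(YP),np.cos(YP)])
h=robot.sense()["tcp_pos"][:2]-.05*u
robot.move_straight([*h,.0091],.08); robot.move_straight([*h,.15],.15)
robot.move_straight([*(h-.25*u),.25],.2)
f=robot.grab_frame("top"); np.savez("top5.npz",**f)
m=board(f)[0]; mm=m; cnt=largest(m)
print("top",rect(cast(f,cnt,.012)))
q=robot.grab_frame("scene"); np.savez("scene5.npz",**q)
for k in(f,q):
    P=cast(k,largest(board(k)[0]),.012)[:,:2]-O; cc,s=np.cos(YP),np.sin(YP)
    X=1000*(cc*P[:,0]+s*P[:,1]); Y=1000*(-s*P[:,0]+cc*P[:,1])
    print("rear y",Y.min().round(1))
    for sg in(-1,1):   # side edges over the bare part: fit lines
        for lo,hi in((-120,-100),(-100,-80),(-80,-60)):
            t=(Y>lo)&(Y<hi)&(X*sg>35); print(sg,lo,np.median(X[t]).round(1) if t.any() else None,end="; ")
    t=(Y<-125)&(abs(X)<40); print("rear slope deg",np.degrees(np.polyfit(X[t],Y[t],1)[0]).round(2),"rear mean",Y[t].mean().round(1))
cv2.imwrite("pics/s5.png",cv2.resize(q["image"][150:290,220:420,::-1],None,fx=4,fy=4,interpolation=cv2.INTER_CUBIC))
print(robot.sense()["t"])
E
```

```text
top (array([0.54850598, 0.10331522]), 101.59488677978516, 99.2237777709961, 82.49662780761719)
rear y -129.2
-1 -120 -49.3; -1 -100 -49.6; -1 -80 -48.5; 1 -120 46.0; 1 -100 46.0; 1 -80 46.4; rear slope deg -0.51 rear mean -127.3
rear y -131.3
-1 -120 -48.6; -1 -100 -48.5; -1 -80 -48.8; 1 -120 46.4; 1 -100 46.5; 1 -80 46.5; rear slope deg 0.59 rear mean -129.8
19.4583
```

View pics/s5.png

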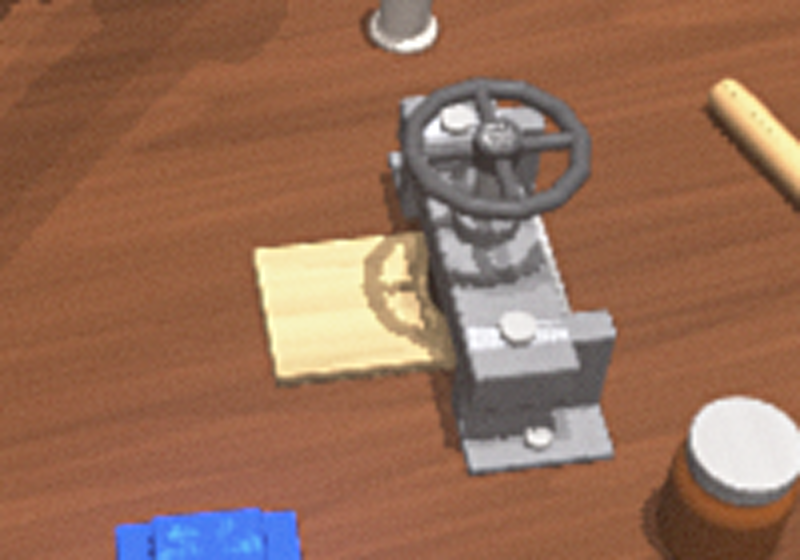

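The crop shows the board under the bridge with its rear edge at crop x 255-280, and only a sliver of heel visible at (430,285). It sits about 1.4 mm off centre and is square to within about 0.6°. The rear edge measures -127 to -130 mm (target -130), and the push stopped on contact, so the board is home. The hand is clear and nothing else was disturbed.

```bash
python3 -c "
from plant import robot
robot.sleep(.3); print(robot.close_job())"
```

```text
the job is handed in; nothing more can be done
None
```

The board is home against the stop bar, square to the press to within about 0.6° with the heel about 1.4 mm off centre; the hand is clear and the job was handed in at about 20 s.

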